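# Take the gas sensor out of its clip dock

## Robot

A 6-joint arm with a two-finger parallel gripper is mounted at the origin on the work surface. World frame = base frame: x ahead of the robot, y to its left, z up, the work surface at z = 0. Lengths are in m, angles in rad, forces in N, time in s.
With the tool pointing down it reaches from about 0.4 to 0.825 m from the base axis. Payload 7 kg.
Tool frame: the origin (TCP) lies midway between the tips of the shut fingers; the grasp point (between the pads) lies hold_point_z behind it (hold_point_z is the distance from the TCP to the grasp point, in m); z points along the fingers, y is the line along which they close (so a half turn about z gives the same grasp; the last joint's range is limited). The gripper opens to 88 mm and grips with 3 to 60 N. Pads are 19 mm wide; open, the fingers measure 130 mm over their backs; the gripper's body (78 mm by 193 mm) begins 47 mm behind the grasp point.
Start: joints at [1.592, 0.359, 0.012, 0, -1.224, -0.288], TCP at [0.178, 0.651, 0.227] pointing down, gripper open.
Joint ranges: [-3.07, 3.07], [-1.43, 2.12], [-1.02, 1.25], [-3.03, 1.67], [-3.05, -0], [-3.03, 3.03]. Speed limits (rad/s): [2.39, 2.39, 3.01, 3.14, 3.14, 3.14].

## Interface

Orientations are given as [roll, pitch, yaw] about the fixed x, y, z axes, in that order (R = Rz(yaw) Ry(pitch) Rx(roll)).
In Python, from station import * gives the robot as it stands.
- The arm moves only by the tool apply_moves, never from a script. Its argument "steps" is a list of rows, each an object with "translation": the shift along the world's x, y, z scaled (see below), a list of three; "rotation": the turn, a rotation vector about the world's x, y, z scaled (see below), a list of three. A call has exactly 10 rows; each row is the pose to reach, as a shift and turn from the pose commanded when the call began; what a row does not reach only later rows make up. The controller multiplies each number of a shift by 250 mm and each number of a turn by 30 degrees. A row lasts 1/12 s, in which the tool goes at most 41.7 mm and 7.16 degrees, less where a joint would pass 70% of its speed; a pose out of reach is approached as far as the arm can. A call with a number of a shift or a turn outside -1 to 1 is refused whole. A call with a gripper value outside its range is refused whole. "jaw" is the closure, from -1 (fully open) to 1 (shut), so that 0 is half open, set as the call begins (left out, the last holds). The fingers move at their own pace and stop on an object; "newtons" is the grip in N (left out, the last holds). Time passes only in rows, so rows that repeat a pose let the fingers close, or fill a call up. It gives the time, the measured TCP pose, the force, the opening and the grip force at its end, in the units of the state.
- get_state(): the state, without advancing time (a new reading comes with each control period).
- grab_frame(name): name is "scene" or "side" or "wrist"; returns the picture (420x560x3 uint8, blue, green, red); there is no depth.
- camera_model(name): a dict with "fx", "fy", "cx", "cy" (pixels), "k1" (the pictures are not rectified: a ray, as slopes to the right and down, at radius r is drawn at 1 + k1 r^2 times it, then the intrinsics apply), "xyz" and "rotation" of the camera in the world. Camera axes: x right, y down, z forward; pixel columns grow to the right and rows downward; lengths in m; the calibration is good to about 2 mm. A picture is of the moment at which its call begins: read the wrist's pose just before it. camera_model takes no time and is no camera call; for the wrist camera it gives the pose at the moment of the call.
- job_done(): hands the job in; it is judged then, once.
The state is a dict: "t": time; "q": joint angles; "qd": joint speeds; "joint_efforts": joint torques, N m; "eef_pos": TCP position; "ee_rot": TCP orientation; "force": force on the tool from outside, world axes, zero at the start; "moment": the same for the moment, N m; "width": finger opening in m; "gripper_force": force on a finger pad.
Only numpy, scipy, OpenCV 4.12 (cv2) and the standard library are available. Lean on these libraries where they do the work, as an engineer would, in place of code of your own. Each camera call takes 0.05 s, during which the arm holds its last target. There are 200 camera calls.

## Task

Of the two docked modules, take out the gas sensor, the one with the round cap on its top: slide it forward along its dock until it is out from under the dock's overhanging lip, then lift it and lay it flat, right way up, inside the open tray. Set it down rather than dropping it, and leave the module with the rectangular screen where it is in its own dock.

Things in the scene. Friction and masses are not known exactly. Their poses are not given: they have to be found in the camera images.
- sensor_mid (a point): centre (half-way up) of the gas sensor: loose black plastic box, 110 mm long (x), 50 wide (y), 32 high, 0.13 to 0.25 kg, with a round grey cap on top, 38 across, 7 high, 22 mm ahead (-x) of its centre. It starts fully home on the base of dock, axes along the dock's, rear (+x) end under the lip. Grip it across its width on its front half.
- dock: fixed aluminium dock of the sensor. Origin: table top under the seated module's centre; x to its rear, z up. Base 10 mm thick, 86 wide, x -110 to +70 mm. Lip over the module's rear: x +25 to +63, 45 to 50 mm above the table (3 over the module, covers its last 30). Posts beside the module under the lip (3.5 mm clear) and a back stop: it only slides out forward (-x). Sides ahead of the lip are open.
- display_mid (a point): centre (half-way up) of the screen module, to be left alone: loose, same black box and size as the sensor, but with a rectangular screen in a grey frame (50 x 36 mm) on its top. It sits in a second dock, just like the first.
- tray: fixed open grey plastic tray, empty, outside 200 mm (x) by 168 mm (y), 22 mm high, walls and floor 4 mm thick. Origin: on the table top under its centre.
Things that resemble listed ones, but are neither listed nor needed, are in the scene too. Leave any purple look-alike of the dock alone.

How it is judged:
By the outcome, as a careful person would: the job done as asked, in the order asked, and still so for the second after the job is handed in, with the robot touching nothing.
It also fails if it takes over 43 s, if anything falls off the work surface, if the arm or the gripper's body presses on something with over 40 N, if the wrist force passes 120 N, or if a joint passes its speed limit or range.

## Working session

There is one attempt and no reset: what is moved stays moved. The work goes in short steps, Python scripts to look and compute and a tool call to move; the robot and the scene stay as the last step left them, time stands still between calls to the robot, and variables do not carry over. Pictures are saved under pics/ and viewed, at most 10 in all, crops included, and the job is handed in when it is done.

Besides the shell and the picture viewer there is one more tool, called by a JSON object that holds its "fn" and its "kwargs", one argument or row to a line. apply_moves: Moves the arm, as the interface text tells. Shifts and turns lie within -1 to 1; 1 stands for 250 mm of shift or 30 degrees of turn. Its arguments: {"type":"object","properties":{"steps":{"type":"array"},"jaw":{"type":"number"},"newtons":{"type":"number"}},"required":["steps"]}

```bash
mkdir -p pics; ls; python3 - <<'E'
from station import *
import cv2,numpy as np
s=get_state();print({k:np.round(v,3) for k,v in s.items()})
for n in("scene","side","wrist"):
    m=camera_model(n);print(n,m);cv2.imwrite(f"pics/{n}0.png",grab_frame(n))
a=[cv2.imread(f"pics/{n}0.png") for n in("scene","side")]
E
```

```text
pics
{'t': np.float64(0.0), 'q': array([ 1.592,  0.359,  0.011, -0.   , -1.224, -0.288]), 'qd': array([ 0.   , -0.002, -0.   , -0.   ,  0.001, -0.001]), 'joint_efforts': array([ 1.0000e-03, -5.8271e+01,  2.9305e+01,  6.9970e+00,  7.0000e-03,
       -0.0000e+00]), 'eef_pos': array([0.178, 0.651, 0.226]), 'ee_rot': array([ 3.14 , -0.   , -0.267]), 'force': array([-0.422, -0.28 ,  0.128]), 'moment': array([ 0.017, -0.037,  0.018]), 'gripper_force': np.float64(0.0), 'width': np.float64(0.088)}
scene {'fx': 429.40661162523344, 'fy': 429.40661162523344, 'cx': 278.7349313411038, 'cy': 209.07450353570576, 'k1': 0.03756897403178512, 'xyz': array([1.00425325, 0.53718551, 0.74541459]), 'rotation': array([-2.30329702,  0.01226778,  2.32977193])}
side {'fx': 468.16090011261593, 'fy': 468.16090011261593, 'cx': 278.7100477495026, 'cy': 208.5540169542843, 'k1': 0.01852662684302772, 'xyz': array([0.39030987, 0.72181499, 0.73433071]), 'rotation': array([-2.33783049,  0.00485027, -3.0831898 ])}
wrist {'fx': 318.1379167039608, 'fy': 318.1379167039608, 'cx': 281.6980410832178, 'cy': 209.62622875701695, 'k1': -0.046460058738916815, 'xyz': array([0.24393286, 0.63302233, 0.38411533]), 'rotation': array([ 2.88363435e+00, -1.35923894e-03, -1.83867528e+00])}
```

View pics/scene0.png

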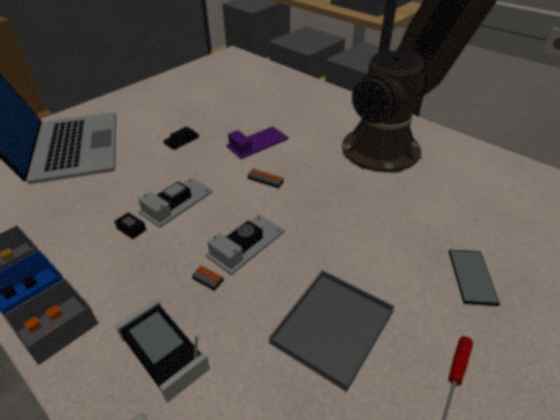

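View pics/side0.png

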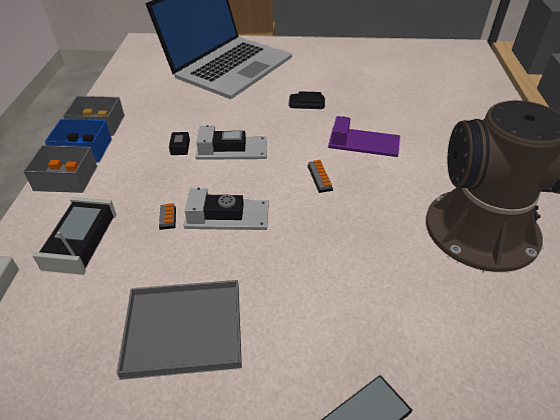

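```bash
cat > h.py <<'E'
from station import *
import cv2,numpy as np
from scipy.spatial.transform import Rotation as R
def rays(m,px):
    K=np.array([[m['fx'],0,m['cx']],[0,m['fy'],m['cy']],[0,0,1]])
    p=cv2.undistortPoints(np.float64(px).reshape(-1,1,2),K,np.array([m['k1'],0,0,0.]))[:,0]
    return np.c_[p,np.ones(len(p))]@R.from_euler('xyz',m['rotation']).as_matrix().T
def plane(m,px,z):
    d=rays(m,px);c=np.array(m['xyz']);return c+d*((z-c[2])/d[:,2])[:,None]
def project(m,P):
    p=(np.atleast_2d(P)-m['xyz'])@R.from_euler('xyz',m['rotation']).as_matrix()
    p=p[:,:2]/p[:,2:];r=(p**2).sum(1)[:,None]
    return p*(1+m['k1']*r)*[m['fx'],m['fy']]+[m['cx'],m['cy']]
E
python3 - <<'E'
from h import *
a=cv2.imread('pics/side0.png')[180:240,150:290];b=cv2.imread('pics/scene0.png')[205:285,190:310]
a=cv2.resize(a,(780,334),interpolation=cv2.INTER_CUBIC)
b=cv2.resize(b,(390,260),interpolation=cv2.INTER_CUBIC)
o=np.zeros((600,780,3),np.uint8);o[:334]=a;o[340:600,:390]=cv2.convertScaleAbs(b,alpha=1.5)
c=cv2.resize(cv2.imread('pics/side0.png')[275:385,110:250],(330,260));o[340:600,450:780]=c
cv2.imwrite('pics/crop1.png',o)
E
```

```text
(no output)
```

View pics/crop1.png

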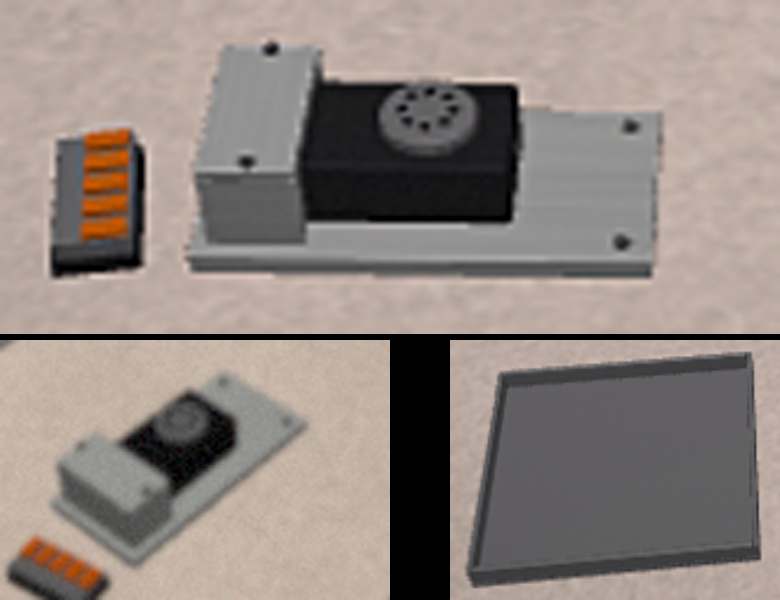

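View pics/wrist0.png

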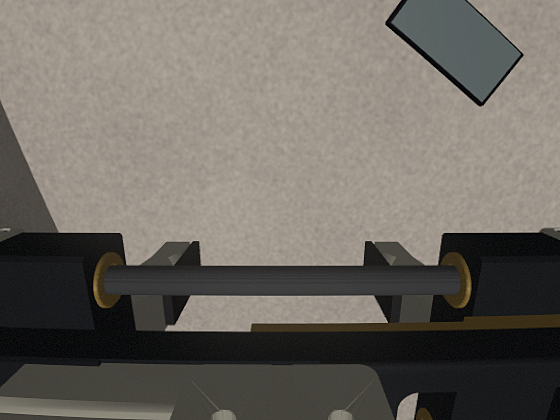

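```bash
python3 - <<'E'
from h import *
m=camera_model('side')
f=lambda p:np.array(p)/[780/140,334/60]+[150,180]-.4
np.set_printoptions(precision=4,suppress=True)
print('base far-front,near-front,near-rear\n',plane(m,f([[661,112],[652,265],[188,258]]),.010))
print('module front far, near\n',plane(m,f([[518,86],[513,168]]),.042))
print('cap top centre\n',plane(m,f([[428,112]]),.049))
print('lip: FL,NL,NR,FR\n',plane(m,f([[224,46],[195,172],[303,172],[322,50]]),.050))
t=plane(m,(np.array([[500,372],[751,352],[760,548],[468,571]])-[450,340])/[330/140,260/110]+[110,275]-.3,.022)
print('tray\n',t,t.mean(0))
ms=camera_model('scene')
g=lambda p:(np.array(p)-[0,340])/3.25+[190,205]-.35
print('scene base front far, near, rear-near\n',plane(ms,g([[222,374],[307,424],[136,560]]),.010))
print('cap',plane(ms,g([[182,418]]),.049))
print('scene tray',plane(ms,[[323,273],[393,311],[347,384],[271,340]],.022).mean(0))
E
```

```text
base far-front,near-front,near-rear
 [[ 0.4631 -0.0558  0.01  ]
 [ 0.4602  0.0307  0.01  ]
 [ 0.6391  0.0365  0.01  ]]
module front far, near
 [[ 0.5174 -0.0335  0.042 ]
 [ 0.514   0.0129  0.042 ]]
cap top centre
 [[ 0.5491 -0.0091  0.049 ]]
lip: FL,NL,NR,FR
 [[ 0.635  -0.042   0.05  ]
 [ 0.6319  0.0297  0.05  ]
 [ 0.5913  0.0275  0.05  ]
 [ 0.5958 -0.0417  0.05  ]]
tray
 [[0.6994 0.2125 0.022 ]
 [0.5037 0.1825 0.022 ]
 [0.4768 0.3495 0.022 ]
 [0.6736 0.3767 0.022 ]] [0.5884 0.2803 0.022 ]
scene base front far, near, rear-near
 [[ 0.4693 -0.0549  0.01  ]
 [ 0.4647  0.031   0.01  ]
 [ 0.6389  0.0348  0.01  ]]
cap [[ 0.5493 -0.0115  0.049 ]]
scene tray [0.5952 0.2833 0.022 ]
```

Two docked modules: side (226,203) with a round perforated grey cap, and side (228,140) with a rectangular screen. The crop confirms (226,203) is the gas sensor. Its dock origin is ≈ (0.572, -0.009) with yaw ≈ 0.033. The tray is at ≈ (0.590, 0.281) with yaw ≈ 0.15. The wrist view shows only table and a phone at (455,45).

```bash
python3 -c "
import station as s
print([(n,getattr(s,n)) for n in dir(s) if 'hold' in n.lower()]);print([n for n in dir(s) if n[0]!='_'])"
```

```text
[('hold_point_z', 0.0188)]
['Unreachable', 'camera_model', 'get_state', 'grab_frame', 'hold_point_z', 'job_done']
```

{"fn": "apply_moves", "kwargs": {
  "steps": [
    {"translation": [0.05, -0.09, 0], "rotation": [0, 0, 0.02]},
    {"translation": [0.1, -0.18, 0], "rotation": [0, 0, 0.04]},
    {"translation": [0.15, -0.26, 0], "rotation": [0, 0, 0.06]},
    {"translation": [0.2, -0.35, 0], "rotation": [0, 0, 0.08]},
    {"translation": [0.25, -0.44, 0], "rotation": [0, 0, 0.1]},
    {"translation": [0.3, -0.53, 0], "rotation": [0, 0, 0.12]},
    {"translation": [0.35, -0.62, 0], "rotation": [0, 0, 0.14]},
    {"translation": [0.4, -0.7, 0], "rotation": [0, 0, 0.16]},
    {"translation": [0.45, -0.79, 0], "rotation": [0, 0, 0.18]},
    {"translation": [0.5, -0.88, 0], "rotation": [0, 0, 0.2]}
  ],
  "jaw": -1,
  "newtons": 30
}}

```text
t: 0.98
eef_pos: [0.3033, 0.4298, 0.2264]
ee_rot: [3.141, 0.0, -0.161]
force: [0.1, -0.3, 1.0]
width: 0.0877
gripper_force: 0.0
```

{"fn": "apply_moves", "kwargs": {
  "steps": [
    {"translation": [0.05, -0.09, 0], "rotation": [0, 0, 0.02]},
    {"translation": [0.1, -0.18, 0], "rotation": [0, 0, 0.04]},
    {"translation": [0.15, -0.26, 0], "rotation": [0, 0, 0.06]},
    {"translation": [0.2, -0.35, 0], "rotation": [0, 0, 0.08]},
    {"translation": [0.25, -0.44, 0], "rotation": [0, 0, 0.1]},
    {"translation": [0.3, -0.53, 0], "rotation": [0, 0, 0.12]},
    {"translation": [0.35, -0.62, 0], "rotation": [0, 0, 0.14]},
    {"translation": [0.4, -0.7, 0], "rotation": [0, 0, 0.16]},
    {"translation": [0.45, -0.79, 0], "rotation": [0, 0, 0.18]},
    {"translation": [0.5, -0.88, 0], "rotation": [0, 0, 0.2]}
  ]
}}

```text
t: 1.82
eef_pos: [0.4283, 0.2099, 0.2266]
ee_rot: [-3.141, 0.0, -0.057]
force: [0.3, -0.6, -0.0]
width: 0.0878
gripper_force: 0.0
```

{"fn": "apply_moves", "kwargs": {
  "steps": [
    {"translation": [0.05, -0.09, 0], "rotation": [0, 0, 0.02]},
    {"translation": [0.1, -0.18, 0], "rotation": [0, 0, 0.04]},
    {"translation": [0.15, -0.26, 0], "rotation": [0, 0, 0.06]},
    {"translation": [0.2, -0.35, 0], "rotation": [0, 0, 0.08]},
    {"translation": [0.25, -0.44, 0], "rotation": [0, 0, 0.1]},
    {"translation": [0.3, -0.53, 0], "rotation": [0, 0, 0.12]},
    {"translation": [0.35, -0.62, -0.1], "rotation": [0, 0, 0.14]},
    {"translation": [0.4, -0.7, -0.2], "rotation": [0, 0, 0.16]},
    {"translation": [0.45, -0.79, -0.3], "rotation": [0, 0, 0.17]},
    {"translation": [0.495, -0.88, -0.3], "rotation": [0, 0, 0.172]}
  ]
}}

```text
t: 2.65
eef_pos: [0.5492, -0.0105, 0.1465]
ee_rot: [3.141, 0.007, 0.032]
force: [-0.7, 0.0, -0.5]
width: 0.0876
gripper_force: 0.0
```

```bash
python3 - <<'E'
from h import *
m=camera_model('wrist');f=grab_frame('wrist');s=get_state()
print(s['eef_pos'],s['ee_rot'],m['xyz'],m['rotation'])
c,y=np.array([.572,-.009]),.033
u=np.array([np.cos(y),np.sin(y)]);v=np.array([-u[1],u[0]])
for a,b,z in[(-.055,-.025,.042),(-.055,.025,.042),(.025,-.025,.042),(.025,.025,.042),(-.11,.043,.01),(-.11,-.043,.01),(.063,.034,.05)]:
    p=project(m,np.r_[c+a*u+b*v,z])[0];print(a,b,p.round())
    if 0<p[0]<560 and 0<p[1]<420: cv2.circle(f,tuple(int(q) for q in p),2,(0,0,255),-1)
cv2.imwrite('pics/w1.png',cv2.convertScaleAbs(f,alpha=1.4))
E
```

```text
[ 0.55161584 -0.01312893  0.1483607 ] [3.13957506 0.00548962 0.03175614] [ 0.61874292 -0.00798409  0.30432205] [ 2.87602877e+00 -7.18419858e-04 -1.53969837e+00]
-0.055 -0.025 [310. 243.]
-0.055 0.025 [253. 243.]
0.025 -0.025 [312. 151.]
0.025 0.025 [250. 151.]
-0.11 0.043 [239. 282.]
-0.11 -0.043 [323. 282.]
0.063 0.034 [236. 102.]
```

View pics/w1.png

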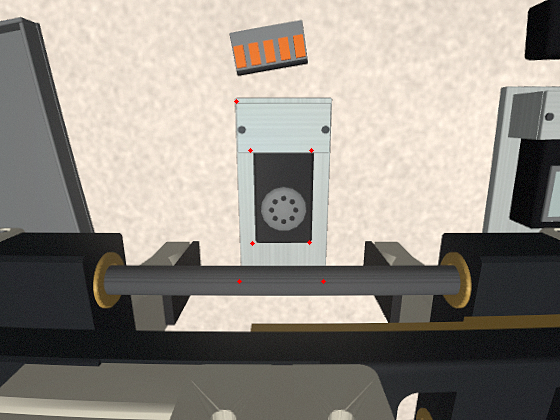

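The module reads ~2 px (≈2 mm) toward -y of my estimate: module at (283,198), cap at (284,210). I'll correct y and descend to a tip height of about 15 mm.

{"fn": "apply_moves", "kwargs": {
  "steps": [
    {"translation": [0, -0.01, -0.07], "rotation": [0, 0, 0]},
    {"translation": [0, -0.01, -0.16], "rotation": [0, 0, 0]},
    {"translation": [0, -0.01, -0.25], "rotation": [0, 0, 0]},
    {"translation": [0, -0.01, -0.34], "rotation": [0, 0, 0]},
    {"translation": [0, -0.01, -0.42], "rotation": [0, 0, 0]},
    {"translation": [0, -0.01, -0.48], "rotation": [0, 0, 0]},
    {"translation": [0, -0.01, -0.52], "rotation": [0, 0, 0]},
    {"translation": [0, -0.01, -0.54], "rotation": [0, 0, 0]},
    {"translation": [0, -0.01, -0.54], "rotation": [0, 0, 0]},
    {"translation": [0, -0.01, -0.54], "rotation": [0, 0, 0]}
  ]
}}

```text
t: 3.53
eef_pos: [0.5521, -0.0113, 0.017]
ee_rot: [3.142, -0.0, 0.033]
force: [-0.6, -0.4, -0.6]
width: 0.0875
gripper_force: 0.0
```

```bash
python3 - <<'E'
from h import *
s=get_state();print(s['eef_pos'],s['ee_rot'],s['force'])
a=grab_frame('wrist');b=grab_frame('side')[150:260,130:290]
o=np.zeros((600,560,3),np.uint8);o[:250]=a[60:310];o[250:600,:509]=cv2.resize(b,(509,350))
cv2.imwrite('pics/w2.png',cv2.convertScaleAbs(o,alpha=1.3))
E
```

```text
[ 0.5520899  -0.01130906  0.01700596] [ 3.14154609e+00 -3.89738588e-04  3.29434615e-02] [-0.55295736 -0.35386217 -0.62131261]
```

View pics/w2.png

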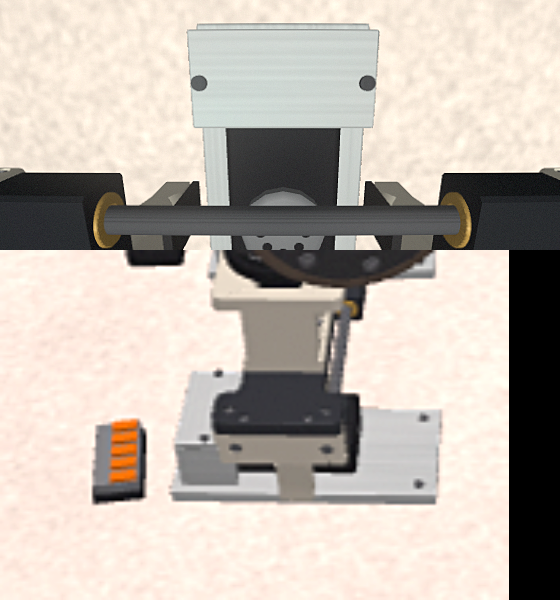

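The module (columns 226–340) is centred between the fingers (200–365), and the gripper body clears the lip. Next I close the jaws.

{"fn": "apply_moves", "kwargs": {
  "steps": [
    {"translation": [0, 0, 0], "rotation": [0, 0, 0]},
    {"translation": [0, 0, 0], "rotation": [0, 0, 0]},
    {"translation": [0, 0, 0], "rotation": [0, 0, 0]},
    {"translation": [0, 0, 0], "rotation": [0, 0, 0]},
    {"translation": [0, 0, 0], "rotation": [0, 0, 0]},
    {"translation": [0, 0, 0], "rotation": [0, 0, 0]},
    {"translation": [0, 0, 0], "rotation": [0, 0, 0]},
    {"translation": [0, 0, 0], "rotation": [0, 0, 0]},
    {"translation": [0, 0, 0], "rotation": [0, 0, 0]},
    {"translation": [0, 0, 0], "rotation": [0, 0, 0]}
  ],
  "jaw": 1,
  "newtons": 35
}}

```text
t: 4.47
eef_pos: [0.5517, -0.0114, 0.0166]
ee_rot: [3.142, 0.0, 0.033]
force: [-0.8, -0.2, 2.0]
width: 0.0498
gripper_force: 35.0
```

{"fn": "apply_moves", "kwargs": {
  "steps": [
    {"translation": [-0.01, 0, 0], "rotation": [0, 0, 0]},
    {"translation": [-0.03, -0.001, 0], "rotation": [0, 0, 0]},
    {"translation": [-0.06, -0.002, 0], "rotation": [0, 0, 0]},
    {"translation": [-0.09, -0.003, 0], "rotation": [0, 0, 0]},
    {"translation": [-0.12, -0.004, 0], "rotation": [0, 0, 0]},
    {"translation": [-0.15, -0.005, 0], "rotation": [0, 0, 0]},
    {"translation": [-0.18, -0.006, 0], "rotation": [0, 0, 0]},
    {"translation": [-0.21, -0.007, 0], "rotation": [0, 0, 0]},
    {"translation": [-0.23, -0.008, 0], "rotation": [0, 0, 0]},
    {"translation": [-0.23, -0.008, 0], "rotation": [0, 0, 0]}
  ]
}}

```text
t: 5.3
eef_pos: [0.4926, -0.0136, 0.0166]
ee_rot: [3.142, 0.001, 0.033]
force: [-1.9, 0.0, 1.1]
width: 0.05
gripper_force: 35.0
```

```bash
python3 - <<'E'
from h import *
s=get_state();print(s['eef_pos'],s['ee_rot'],s['force'],s['width'])
a=grab_frame('wrist');b=grab_frame('side')[150:260,130:290]
o=np.zeros((600,560,3),np.uint8);o[:250]=a[60:310];o[250:600,:509]=cv2.resize(b,(509,350))
cv2.imwrite('pics/w3.png',cv2.convertScaleAbs(o,alpha=1.3))
E
```

```text
[ 0.49257811 -0.01362889  0.01659176] [3.14150455e+00 1.13340595e-03 3.26058227e-02] [-1.94550998  0.01597322  1.13271272] 0.050043501330683186
```

View pics/w3.png

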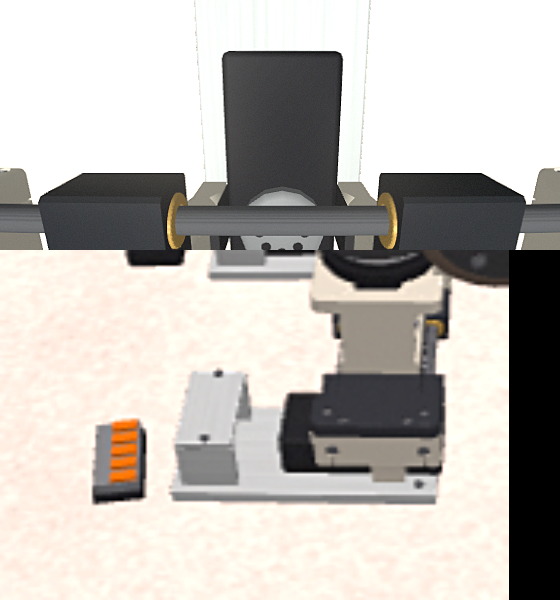

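The module's rear is clear of the lip: the side crop shows a base gap at columns 245–285 between lip and box, and the grip is square. Next: lift, then carry.

{"fn": "apply_moves", "kwargs": {
  "steps": [
    {"translation": [0, 0, 0.02], "rotation": [0, 0, 0]},
    {"translation": [0, 0, 0.06], "rotation": [0, 0, 0]},
    {"translation": [0, 0, 0.11], "rotation": [0, 0, 0]},
    {"translation": [0, 0, 0.17], "rotation": [0, 0, 0]},
    {"translation": [0, 0, 0.23], "rotation": [0, 0, 0]},
    {"translation": [0, 0, 0.29], "rotation": [0, 0, 0]},
    {"translation": [0, 0, 0.34], "rotation": [0, 0, 0]},
    {"translation": [0, 0, 0.38], "rotation": [0, 0, 0]},
    {"translation": [0, 0, 0.4], "rotation": [0, 0, 0]},
    {"translation": [0, 0, 0.4], "rotation": [0, 0, 0]}
  ]
}}

```text
t: 6.23
eef_pos: [0.4949, -0.0133, 0.1175]
ee_rot: [-3.141, -0.002, 0.033]
force: [0.8, 0.5, -2.7]
width: 0.05
gripper_force: 35.0
```

{"fn": "apply_moves", "kwargs": {
  "steps": [
    {"translation": [0.01, 0.03, 0], "rotation": [0, 0, 0.01]},
    {"translation": [0.02, 0.08, 0], "rotation": [0, 0, 0.02]},
    {"translation": [0.04, 0.15, 0], "rotation": [0, 0, 0.04]},
    {"translation": [0.06, 0.23, 0], "rotation": [0, 0, 0.06]},
    {"translation": [0.08, 0.31, 0], "rotation": [0, 0, 0.08]},
    {"translation": [0.1, 0.39, 0], "rotation": [0, 0, 0.1]},
    {"translation": [0.12, 0.47, 0], "rotation": [0, 0, 0.12]},
    {"translation": [0.14, 0.55, 0], "rotation": [0, 0, 0.14]},
    {"translation": [0.16, 0.62, 0], "rotation": [0, 0, 0.16]},
    {"translation": [0.18, 0.7, 0], "rotation": [0, 0, 0.18]}
  ]
}}

```text
t: 7.07
eef_pos: [0.539, 0.1633, 0.1156]
ee_rot: [3.141, 0.001, 0.128]
force: [0.5, -1.0, -2.5]
width: 0.0498
gripper_force: 35.0
```

{"fn": "apply_moves", "kwargs": {
  "steps": [
    {"translation": [0.02, 0.08, 0], "rotation": [0, 0, 0.01]},
    {"translation": [0.04, 0.16, 0], "rotation": [0, 0, 0.02]},
    {"translation": [0.06, 0.24, 0], "rotation": [0, 0, 0.03]},
    {"translation": [0.08, 0.32, 0], "rotation": [0, 0, 0.04]},
    {"translation": [0.1, 0.38, 0], "rotation": [0, 0, 0.05]},
    {"translation": [0.11, 0.43, 0], "rotation": [0, 0, 0.05]},
    {"translation": [0.12, 0.46, 0], "rotation": [0, 0, 0.05]},
    {"translation": [0.124, 0.468, 0], "rotation": [0, 0, 0.05]},
    {"translation": [0.124, 0.468, 0], "rotation": [0, 0, 0.05]},
    {"translation": [0.124, 0.468, 0], "rotation": [0, 0, 0.05]}
  ]
}}

```text
t: 7.9
eef_pos: [0.57, 0.2779, 0.1164]
ee_rot: [3.141, 0.001, 0.153]
force: [-0.2, 0.1, -2.5]
width: 0.0499
gripper_force: 35.0
```

```bash
python3 - <<'E'
from h import *
s=get_state();print(s['eef_pos'],s['ee_rot'],s['force'],s['width'])
a=grab_frame('wrist');b=grab_frame('side')
o=np.zeros((600,560,3),np.uint8);o[:310]=a[:310];o[310:600]=b[130:]
cv2.imwrite('pics/w4.png',cv2.convertScaleAbs(o,alpha=1.3))
E
```

```text
[0.56996368 0.27792813 0.11641023] [3.14131125e+00 5.83870106e-04 1.52598562e-01] [-0.16881028  0.09680777 -2.54023892] 0.049895235884676814
```

View pics/w4.png

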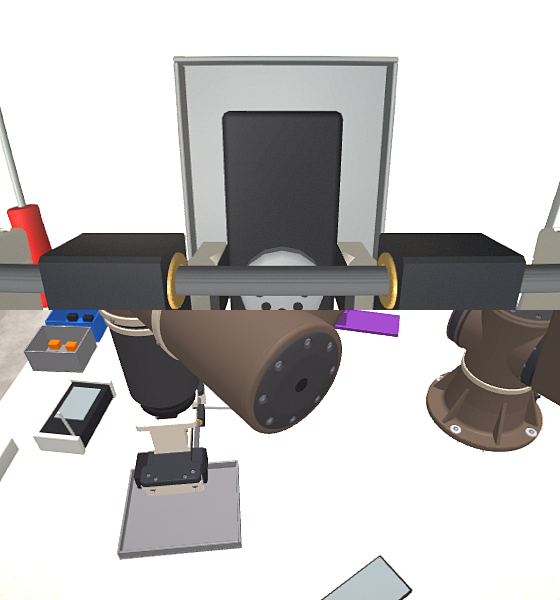

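The box (223–342) sits centred and parallel within the tray walls (177–393) and is level in the grip. Descending to just above the floor.

{"fn": "apply_moves", "kwargs": {
  "steps": [
    {"translation": [0, 0, -0.03], "rotation": [0, 0, 0]},
    {"translation": [0, 0, -0.09], "rotation": [0, 0, 0]},
    {"translation": [0, 0, -0.16], "rotation": [0, 0, 0]},
    {"translation": [0, 0, -0.23], "rotation": [0, 0, 0]},
    {"translation": [0, 0, -0.3], "rotation": [0, 0, 0]},
    {"translation": [0, 0, -0.35], "rotation": [0, 0, 0]},
    {"translation": [0, 0, -0.38], "rotation": [0, 0, 0]},
    {"translation": [0, 0, -0.4], "rotation": [0, 0, 0]},
    {"translation": [0, 0, -0.41], "rotation": [0, 0, 0]},
    {"translation": [0, 0, -0.412], "rotation": [0, 0, 0]}
  ]
}}

```text
t: 8.83
eef_pos: [0.5704, 0.2785, 0.0135]
ee_rot: [3.142, -0.0, 0.153]
force: [-0.3, -0.2, -2.3]
width: 0.0495
gripper_force: 35.0
```

{"fn": "apply_moves", "kwargs": {
  "steps": [
    {"translation": [0, 0, -0.001], "rotation": [0, 0, 0]},
    {"translation": [0, 0, -0.002], "rotation": [0, 0, 0]},
    {"translation": [0, 0, -0.004], "rotation": [0, 0, 0]},
    {"translation": [0, 0, -0.006], "rotation": [0, 0, 0]},
    {"translation": [0, 0, -0.007], "rotation": [0, 0, 0]},
    {"translation": [0, 0, -0.008], "rotation": [0, 0, 0]},
    {"translation": [0, 0, -0.009], "rotation": [0, 0, 0]},
    {"translation": [0, 0, -0.01], "rotation": [0, 0, 0]},
    {"translation": [0, 0, -0.01], "rotation": [0, 0, 0]},
    {"translation": [0, 0, -0.01], "rotation": [0, 0, 0]}
  ]
}}

```text
t: 9.67
eef_pos: [0.5702, 0.2786, 0.011]
ee_rot: [3.142, 0.0, 0.153]
force: [-1.1, 1.0, -2.3]
width: 0.0496
gripper_force: 35.0
```

Not touching yet (force still -2.3 N), so I lower further in small steps.

{"fn": "apply_moves", "kwargs": {
  "steps": [
    {"translation": [0, 0, -0.001], "rotation": [0, 0, 0]},
    {"translation": [0, 0, -0.001], "rotation": [0, 0, 0]},
    {"translation": [0, 0, -0.002], "rotation": [0, 0, 0]},
    {"translation": [0, 0, -0.002], "rotation": [0, 0, 0]},
    {"translation": [0, 0, -0.003], "rotation": [0, 0, 0]},
    {"translation": [0, 0, -0.003], "rotation": [0, 0, 0]},
    {"translation": [0, 0, -0.004], "rotation": [0, 0, 0]},
    {"translation": [0, 0, -0.004], "rotation": [0, 0, 0]},
    {"translation": [0, 0, -0.004], "rotation": [0, 0, 0]},
    {"translation": [0, 0, -0.004], "rotation": [0, 0, 0]}
  ]
}}

```text
t: 10.5
eef_pos: [0.5702, 0.2786, 0.0106]
ee_rot: [-3.142, -0.0, 0.153]
force: [-2.8, -1.4, 5.5]
width: 0.05
gripper_force: 35.0
```

Contact, at about +8 N relative to the carried load. Next: open partly, then rise.

{"fn": "apply_moves", "kwargs": {
  "steps": [
    {"translation": [0, 0, 0], "rotation": [0, 0, 0]},
    {"translation": [0, 0, 0], "rotation": [0, 0, 0]},
    {"translation": [0, 0, 0], "rotation": [0, 0, 0]},
    {"translation": [0, 0, 0], "rotation": [0, 0, 0]},
    {"translation": [0, 0, 0], "rotation": [0, 0, 0]},
    {"translation": [0, 0, 0], "rotation": [0, 0, 0]},
    {"translation": [0, 0, 0], "rotation": [0, 0, 0]},
    {"translation": [0, 0, 0], "rotation": [0, 0, 0]},
    {"translation": [0, 0, 0], "rotation": [0, 0, 0]},
    {"translation": [0, 0, 0], "rotation": [0, 0, 0]}
  ],
  "jaw": -0.6
}}

```text
t: 11.33
eef_pos: [0.5702, 0.2786, 0.01]
ee_rot: [-3.142, -0.0, 0.153]
force: [-0.3, -0.7, -0.6]
width: 0.0705
gripper_force: 0.0
```

{"fn": "apply_moves", "kwargs": {
  "steps": [
    {"translation": [0, 0, 0.02], "rotation": [0, 0, 0]},
    {"translation": [0, 0, 0.06], "rotation": [0, 0, 0]},
    {"translation": [0, 0, 0.12], "rotation": [0, 0, 0]},
    {"translation": [0, 0, 0.2], "rotation": [0, 0, 0]},
    {"translation": [0, 0, 0.28], "rotation": [0, 0, 0]},
    {"translation": [0, 0, 0.36], "rotation": [0, 0, 0]},
    {"translation": [0, 0, 0.44], "rotation": [0, 0, 0]},
    {"translation": [0, 0, 0.5], "rotation": [0, 0, 0]},
    {"translation": [0, 0, 0.52], "rotation": [0, 0, 0]},
    {"translation": [0, 0, 0.52], "rotation": [0, 0, 0]}
  ]
}}

```text
t: 12.17
eef_pos: [0.571, 0.2792, 0.1425]
ee_rot: [-3.14, -0.003, 0.153]
force: [0.5, 0.3, -0.4]
width: 0.0703
gripper_force: 0.0
```

```bash
python3 - <<'E'
from h import *
s=get_state();print(s['eef_pos'],s['force'],s['width'])
a=grab_frame('wrist');b=grab_frame('scene')
o=np.zeros((600,560,3),np.uint8);o[:310]=a[:310];o[310:600]=b[110:400]
cv2.imwrite('pics/w5.png',cv2.convertScaleAbs(o,alpha=1.3))
E
```

```text
[0.57099365 0.2792091  0.14245734] [ 0.51673593  0.26157609 -0.39240448] 0.07027790618646505
```

View pics/w5.png

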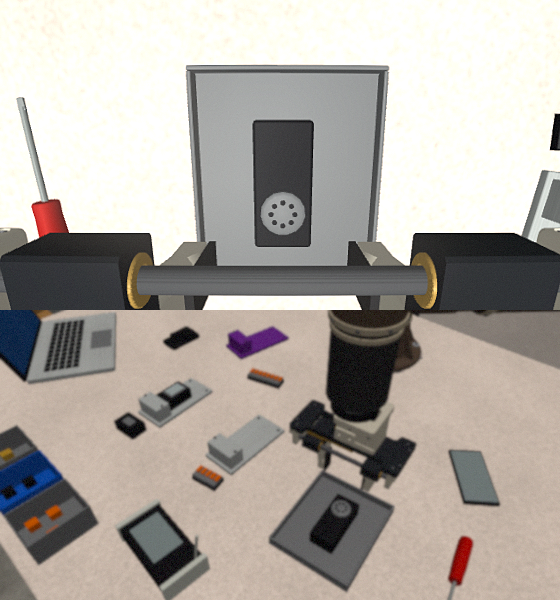

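The sensor lies flat in the tray, cap up (wrist view (283,185), scene view (335,520)). Its dock is empty, the screen module is still docked at (175,392), and the gripper is clear. Handing in.

```bash
python3 -c "
from station import *
print(job_done())"
```

```text
the job is handed in; nothing more can be done
None
```

The gas sensor was slid out from under its dock's lip, lifted, and set down flat and cap up in the tray; the screen module stayed in its dock, and I handed the job in at about 12 s of the 43 s allowed (no verdict was returned).

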